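# Face the green garnish canister to the front

## Robot

A 6-joint arm with a two-finger parallel gripper is mounted at the origin on the work surface. World frame = base frame: x ahead of the robot, y to its left, z up, the work surface at z = 0. Lengths are in m, angles in degrees, forces in N, time in s.
With the tool pointing down it reaches from about 0.3 to 0.825 m from the base axis. Payload 5.4 kg.
Tool frame: the origin (TCP) lies on the front face of the gripper's body, between the roots of the fingers; the fingertips stand 88 mm ahead of it and the grasp point (between the pads) lies 69 mm ahead of it; z points along the fingers, y is the line along which they close (so a half turn about z gives the same grasp; the last joint's range is limited). The gripper opens to 92 mm and grips with 3 to 60 N. Pads are 20 mm wide; open, the fingers measure 128 mm over their backs; the gripper's body (75 mm by 189 mm) begins 69 mm behind the grasp point.
Start: joints at [55.056, 9.076, 91.501, -0, 79.423, -12.038], TCP at [0.224, 0.53, 0.303] pointing down, gripper open.
Joint ranges: [-166.64, 166.64], [-54.1, 131.32], [10.49, 154.53], [-73.88, 253.88], [9.74, 151.15], [-171.62, 171.62]. Speed limits (degrees/s): [147.25, 147.25, 180, 180, 180, 180].

## Interface

Orientations are given as [roll, pitch, yaw] about the fixed x, y, z axes, in that order (R = Rz(yaw) Ry(pitch) Rx(roll)).
In Python, from station import sensors, camera, camera_info, arm gives the robot as it stands.
- The arm moves only by the shell command python3 -m inch 'ROWS' [FORCE]. ROWS is JSON, a list of rows, each an object with "delta_rot": the turn, a rotation vector about the world's x, y, z in rad, a list of three; "xyz": the shift along the world's x, y, z in mm, a list of three; "gripper": the closure in counts, from 0 (fully open) to 255 (shut). A call has 1 to 5 rows; each row shifts and turns the commanded pose from where the row before left it; what a row does not reach is not made up. A row lasts 1/8 s, in which the tool goes at most 62.5 mm and 10.7 degrees, less where a joint would pass 70% of its speed; a pose out of reach is approached as far as the arm can. A call with a gripper value outside its range is refused whole. The fingers move at their own pace and stop on an object; FORCE is the grip in N (left out, the last holds). Time passes only in rows, so rows that do not move let the fingers close. It gives the time, the measured TCP pose, the force, the opening and the grip force at its end, in the units of the state.
- sensors.state(): the state, without advancing time (a new reading comes with each control period).
- camera(name): name is "scene" or "top" or "wrist"; returns the picture (400x640x3 uint8, red, green, blue); there is no depth.
- camera_info(name): a dict with "vertical_fov" (degrees; the focal length in pixels is half the picture's height over the tangent of half this angle, whatever the lens; pixels are square), "cx", "cy" (the principal point, pixels), "pose" (4x4, takes a point from camera to world coordinates). Camera axes: x right, y down, z forward; pixel columns grow to the right and rows downward; lengths in m; the calibration is good to about 2 mm. A picture is of the moment at which its call begins: read the wrist's pose just before it. camera_info takes no time and is no camera call; for the wrist camera it gives the pose at the moment of the call.
- arm.hand_in(): hands the job in; it is judged then, once.
The state is a dict: "clock": time; "q": joint angles; "joint_vel": joint speeds; "joint_torque": joint torques, N m; "tool_pos": TCP position; "ee_rot": TCP orientation; "ft_force": force on the tool from outside, world axes, zero at the start; "moment": the same for the moment, N m; "grip_width": opening from 0.0 (shut) to 1.0 (fully open); "grasp_force": force on a finger pad.
Only numpy, scipy, OpenCV 4.12 (cv2) and the standard library are available. Lean on these libraries where they do the work, as an engineer would, in place of code of your own. Each camera call takes 0.05 s, during which the arm holds its last target. There are 200 camera calls.

## Task

Three garnish canisters stand on swivel bases on the black tray. Roll the green-lidded one round by its edge with a fingertip until its paper label faces squarely to the front of the tray, where its yellow pointer is, on the side away from the robot. Leave the red-lidded and blue-lidded canisters turned as they are, and let go when done.

Things in the scene. Friction and masses are not known exactly. Their poses are not given: they have to be found in the camera images.
- green_lid (a point): Centre of the flat top of the green lid, 118 mm above the work surface, on the turning axis; lid 102 mm across, 14 mm thick, can 100 mm, ungraspable. Turns endlessly either way, stays where left, cannot shift or lift. About 0.5 N at the edge turns it: a closed fingertip pressed on the lid 36 mm from centre with 6-20 N and led round drags it. z up; x points out through the label's middle.
- green_front (a point): Yellow pointer, 8 mm wide, on the green canister's fixed base, 50 mm from the turning axis; x points to the tray's front (long edge with yellow strip, away from the robot), z up. The label belongs right above it. Label: white paper with a green band on the side wall, 55 mm wide, 52 mm high; a white stripe 10 mm wide runs on the lid's top from near its centre to the edge above the label.
- red_jar (a joint): Turn in rad of the red-lidded canister, shaped like the green one: 0 when its label faces the front, growing anticlockwise from above. Starts within 0.1 of 0. The three canisters stand 140 mm apart in a row along the tray, in any order.
- blue_jar (a joint): Turn in rad of the blue-lidded canister, as for the red one.

How it is judged:
By the outcome, as a careful person would: the job done as asked, in the order asked, and still so for the second after the job is handed in, with the robot touching nothing.
It also fails if it takes over 38 s, if anything falls off the work surface, if the arm or the gripper's body presses on something with over 40 N, if the wrist force passes 120 N, or if a joint passes its speed limit or range.

## Working session

There is one attempt and no reset: what is moved stays moved. The work goes in short steps, Python scripts to look and compute and a shell command to move; the robot and the scene stay as the last step left them, time stands still between calls to the robot, and variables do not carry over. Pictures are saved under pics/ and viewed, at most 10 in all, crops included, and the job is handed in when it is done.

```bash
mkdir -p pics
python3 - <<'E'
from station import sensors,camera,camera_info
import cv2,numpy as np
print(sensors.state())
for n in("top","scene"):
    i=camera_info(n);print(n,i)
    cv2.imwrite(f"pics/{n}0.png",camera(n)[:,:,::-1])
E
```

```text
{'clock': 0.0, 'q': array([ 5.50531306e+01,  9.10987374e+00,  9.15711353e+01, -1.01248114e-03,
        7.94227377e+01, -1.20391743e+01]), 'joint_vel': array([-0.01087417, -0.13471858, -0.00545386, -0.01982255,  0.05651348,
       -0.06709176]), 'joint_torque': array([ 2.64413597e-03, -3.85574555e+01, -3.22108197e+01,  7.03045400e-02,
        3.78555595e-02, -1.30764606e-04]), 'tool_pos': array([0.22358342, 0.52925072, 0.30175507]), 'ee_rot': array([-1.79898328e+02, -2.06664609e-02,  1.57092473e+02]), 'ft_force': array([ 0.03659817,  0.08780369, -0.29353167]), 'moment': array([ 0.02241093, -0.03347441,  0.0097044 ]), 'grasp_force': 0.0, 'grip_width': 1.0001056662702075}
top {'vertical_fov': 47.03736145423348, 'cx': 321.435720875829, 'cy': 206.1270493868198, 'pose': array([[-0.01588659, -0.99772046,  0.06558575,  0.52113874],
       [-0.99987145,  0.0157101 , -0.00320593,  0.02987482],
       [ 0.00216826, -0.06562825, -0.99784179,  0.80452911],
       [ 0.        ,  0.        ,  0.        ,  1.        ]])}
scene {'vertical_fov': 52.90080014980662, 'cx': 317.64457421560303, 'cy': 197.07217583000775, 'pose': array([[-0.56475507,  0.65295068, -0.50468518,  0.88434193],
       [ 0.8251938 ,  0.43914144, -0.35526045,  0.27800031],
       [-0.01033938, -0.61709822, -0.7868182 ,  0.6051964 ],
       [ 0.        ,  0.        ,  0.        ,  1.        ]])}
```

View pics/top0.png

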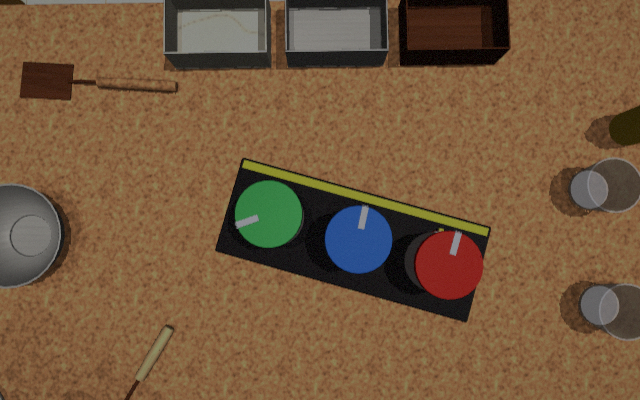

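View pics/scene0.png

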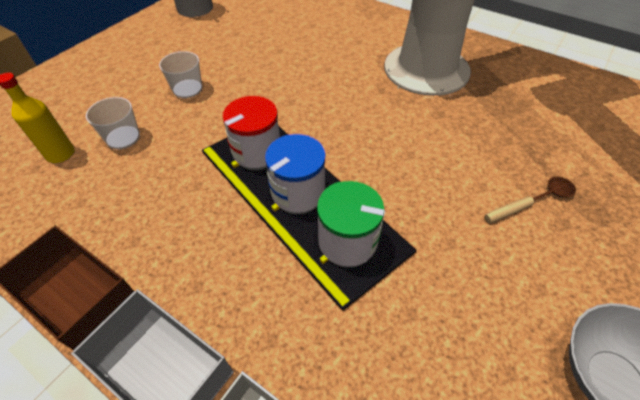

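The top view shows green at (269,214) with its stripe pointing left and slightly down to (246,222). Blue is at (358,239) and red at (448,264). The yellow strip, which marks the front, runs from (243,163) to (488,231).

```bash
cat > h.py <<'E'
import cv2,numpy as np
from station import sensors,camera,camera_info
def ray(uv,i,z):
    f=200/np.tan(np.radians(i["vertical_fov"]/2)); T=np.array(i["pose"])
    uv=np.atleast_2d(uv).astype(float)
    d=np.c_[(uv[:,0]-i["cx"])/f,(uv[:,1]-i["cy"])/f,np.ones(len(uv))]@T[:3,:3].T
    return (T[:3,3]+d*((z-T[2,3])/d[:,2])[:,None])[:,:2]
def big(m):
    c,_=cv2.findContours(m.astype(np.uint8),cv2.RETR_EXTERNAL,cv2.CHAIN_APPROX_NONE)
    return max(c,key=cv2.contourArea)
HUE={'green':(45,80),'blue':(100,125),'red':None}
def lid(img,i,n):
    h,s,v=[x.astype(int) for x in cv2.split(cv2.cvtColor(img,cv2.COLOR_RGB2HSV))]
    m=((h<6)|(h>174)) if n=='red' else (h>HUE[n][0])&(h<HUE[n][1])
    c=big(m&(s>120)&(v>110))
    hull=cv2.convexHull(c)
    P=ray(hull[:,0],i,.118).astype(np.float32)
    ctr,r=cv2.minEnclosingCircle(P)
    # stripe: unsaturated bright pixels within 48 mm of centre
    vv,uu=np.nonzero((s<70)&(v>140)); Q=ray(np.c_[uu,vv],i,.118)
    Q=Q[np.hypot(*(Q-ctr).T)<.047]
    d=Q.mean(0)-ctr
    return np.array(ctr),r,np.degrees(np.arctan2(d[1],d[0])),np.hypot(*d),len(Q)
def strip(img,i,z=.005):
    h,s,v=[x.astype(int) for x in cv2.split(cv2.cvtColor(img,cv2.COLOR_RGB2HSV))]
    c=big((h>24)&(h<36)&(s>130)&(v>100))
    P=ray(c[:,0],i,z).astype(np.float32)
    vx,vy,x,y=cv2.fitLine(P,cv2.DIST_L2,0,.01,.01).ravel()
    a=np.degrees(np.arctan2(vy,vx))%180
    return a-90,(x,y),cv2.minAreaRect(P)[1]
E
python3 - <<'E'
from h import *
for n in("top","scene"):
    img=cv2.cvtColor(cv2.imread(f"pics/{n}0.png"),cv2.COLOR_BGR2RGB);i=camera_info(n)
    for k in HUE: print(n,k,*lid(img,i,k))
    print(strip(img,i))
E
```

```text
top green [0.5564791  0.10769057] 0.04983564838767052 108.1327585325878 0.0319002088633285 103
top blue [ 0.51610166 -0.02626251] 0.05017247423529625 -13.312515402585746 0.03142418933150299 127
top red [ 0.47607481 -0.16019328] 0.050301067531108856 -18.31426314557253 0.032817267207595695 116
(np.float32(-16.66674), (np.float32(0.58744305), np.float32(-0.048668545)), (0.4428253173828125, 0.013950427062809467))
scene green [0.55842668 0.10843556] 0.05062422156333923 111.30891938220272 0.03176932975211516 125
scene blue [ 0.51862466 -0.02556188] 0.051558203995227814 -15.15845168730063 0.03135115262975692 86
scene red [ 0.47938988 -0.15792331] 0.05151107534766197 -23.214106197559985 0.031241868990017112 62
(np.float32(-16.691315), (np.float32(0.59170526), np.float32(-0.02881166)), (0.4454444944858551, 0.01699894666671753))
```

The lid spacing comes out at 139.9 mm and the radius at about 50 mm, both as they should be. Green centre is about (0.5575, 0.108), stripe 109.5° and front −16.7°, so it needs about −126°. I'll press at angle 180°, at (0.5215, 0.108), and turn the tool along with the lid.

```bash
python3 -m inch '[{"xyz":[25,-35,0],"delta_rot":[0,0,0],"gripper":255},{"xyz":[25,-35,0],"delta_rot":[0,0,0],"gripper":255},{"xyz":[25,-35,0],"delta_rot":[0,0,0],"gripper":255},{"xyz":[25,-35,0],"delta_rot":[0,0,0],"gripper":255},{"xyz":[25,-35,0],"delta_rot":[0,0,0],"gripper":255}]' 20
python3 -m inch '[{"xyz":[25,-35,0],"delta_rot":[0,0,0],"gripper":255},{"xyz":[25,-35,0],"delta_rot":[0,0,0],"gripper":255},{"xyz":[25,-35,0],"delta_rot":[0,0,0],"gripper":255},{"xyz":[25,-35,0],"delta_rot":[0,0,0],"gripper":255},{"xyz":[25,-35,0],"delta_rot":[0,0,0],"gripper":255}]'
python3 -m inch '[{"xyz":[24,-35,-20],"delta_rot":[0,0,0],"gripper":255},{"xyz":[24,-36,-20],"delta_rot":[0,0,0],"gripper":255},{"xyz":[0,0,-30],"delta_rot":[0,0,0],"gripper":255},{"xyz":[0,0,0],"delta_rot":[0,0,0],"gripper":255},{"xyz":[0,0,0],"delta_rot":[0,0,0],"gripper":255}]'
```

```text
clock: 0.72
tool_pos: [0.3492, 0.3533, 0.3023]
ee_rot: [-180.0, -0.0, 157.1]
ft_force: [1.0, -0.4, 0.7]
grip_width: 0.48
grasp_force: 0.0
clock: 1.35
tool_pos: [0.4743, 0.1784, 0.3023]
ee_rot: [-180.0, -0.0, 157.1]
ft_force: [0.5, -0.6, 0.6]
grip_width: 0.007
grasp_force: 0.0
clock: 1.98
tool_pos: [0.522, 0.109, 0.2336]
ee_rot: [180.0, 0.0, 157.1]
ft_force: [0.2, -0.3, 0.2]
grip_width: 0.007
grasp_force: 0.0
```

```bash
python3 -m inch '[{"xyz":[0,0,-15],"delta_rot":[0,0,0],"gripper":255},{"xyz":[0,0,-9],"delta_rot":[0,0,0],"gripper":255},{"xyz":[0,0,0],"delta_rot":[0,0,0],"gripper":255}]'
python3 -m inch '[{"xyz":[0,0,-2],"delta_rot":[0,0,0],"gripper":255},{"xyz":[0,0,-1],"delta_rot":[0,0,0],"gripper":255},{"xyz":[0,0,0],"delta_rot":[0,0,0],"gripper":255}]'
```

```text
clock: 2.35
tool_pos: [0.5211, 0.1088, 0.2077]
ee_rot: [-180.0, -0.1, 157.1]
ft_force: [0.1, -0.6, -0.3]
grip_width: 0.007
grasp_force: 0.0
clock: 2.72
tool_pos: [0.522, 0.1087, 0.2065]
ee_rot: [180.0, 0.0, 157.1]
ft_force: [-1.3, 0.2, 5.3]
grip_width: 0.007
grasp_force: 2.4
```

```bash
python3 -m inch '[{"xyz":[0,0,-0.6],"delta_rot":[0,0,0],"gripper":255},{"xyz":[0,0,0],"delta_rot":[0,0,0],"gripper":255}]'
python3 - <<'E'
import numpy as np
a=np.radians(np.arange(180,180-127,-6.0)); P=36*np.c_[np.cos(a),np.sin(a)]
print(np.round(np.diff(P,axis=0),1).tolist())
E
```

```text
clock: 2.98
tool_pos: [0.5221, 0.1087, 0.2065]
ee_rot: [180.0, 0.0, 157.1]
ft_force: [-3.8, 0.8, 8.8]
grip_width: 0.004
grasp_force: 4.4
[[0.2, 3.8], [0.6, 3.7], [1.0, 3.6], [1.4, 3.5], [1.7, 3.4], [2.1, 3.2], [2.4, 2.9], [2.7, 2.7], [2.9, 2.4], [3.2, 2.1], [3.4, 1.7], [3.5, 1.4], [3.6, 1.0], [3.7, 0.6], [3.8, 0.2], [3.8, -0.2], [3.7, -0.6], [3.6, -1.0], [3.5, -1.4], [3.4, -1.7], [3.2, -2.1]]
```

```bash
python3 -m inch '[{"xyz":[0.2,3.8,-0.2],"delta_rot":[0,0,-0.105],"gripper":255},{"xyz":[0.6,3.7,0],"delta_rot":[0,0,-0.105],"gripper":255},{"xyz":[1.0,3.6,0],"delta_rot":[0,0,-0.105],"gripper":255},{"xyz":[1.4,3.5,0],"delta_rot":[0,0,-0.105],"gripper":255},{"xyz":[1.7,3.4,0],"delta_rot":[0,0,-0.105],"gripper":255}]'
python3 - <<'E'
from h import *
img=camera("scene");cv2.imwrite("pics/scene1.png",img[:,:,::-1])
img=camera("top");cv2.imwrite("pics/top1.png",img[:,:,::-1])
E
```

```text
clock: 3.6
tool_pos: [0.527, 0.1269, 0.2064]
ee_rot: [180.0, 0.0, 126.8]
ft_force: [-4.3, 0.6, 9.6]
grip_width: 0.001
grasp_force: 4.7
```

View pics/scene1.png

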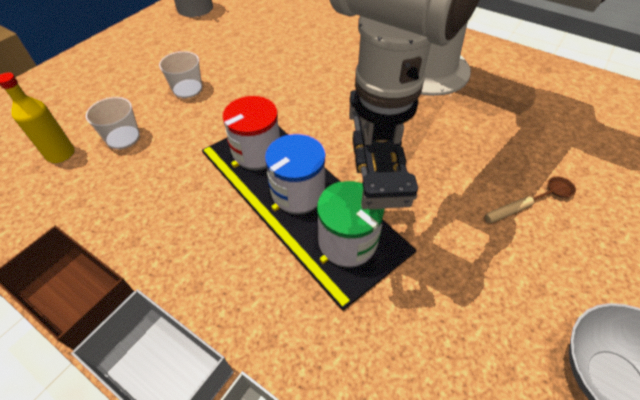

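The green lid is turning with the fingertip: the stripe is now at about (368,218) and the label is coming into view. Red and blue have not moved. I'll carry on.

```bash
python3 -m inch '[{"xyz":[2.1,3.2,0],"delta_rot":[0,0,-0.105],"gripper":255},{"xyz":[2.4,2.9,0],"delta_rot":[0,0,-0.105],"gripper":255},{"xyz":[2.7,2.7,0],"delta_rot":[0,0,-0.105],"gripper":255},{"xyz":[2.9,2.4,0],"delta_rot":[0,0,-0.105],"gripper":255},{"xyz":[3.2,2.1,0],"delta_rot":[0,0,-0.105],"gripper":255}]'
python3 -m inch '[{"xyz":[3.4,1.7,0],"delta_rot":[0,0,-0.105],"gripper":255},{"xyz":[3.5,1.4,0],"delta_rot":[0,0,-0.105],"gripper":255},{"xyz":[3.6,1.0,0],"delta_rot":[0,0,-0.105],"gripper":255},{"xyz":[3.7,0.6,0],"delta_rot":[0,0,-0.105],"gripper":255},{"xyz":[3.8,0.2,0],"delta_rot":[0,0,-0.105],"gripper":255}]'
python3 - <<'E'
from h import *
img=camera("scene");cv2.imwrite("pics/scene2.png",img[:,:,::-1])
E
```

```text
clock: 4.32
tool_pos: [0.5408, 0.1401, 0.2064]
ee_rot: [179.9, 0.0, 96.7]
ft_force: [-2.3, -1.5, 8.0]
grip_width: 0.008
grasp_force: 3.7
clock: 4.95
tool_pos: [0.559, 0.1443, 0.2065]
ee_rot: [179.8, 0.0, 66.7]
ft_force: [-1.3, -3.2, 6.7]
grip_width: 0.005
grasp_force: 3.6
```

View pics/scene2.png

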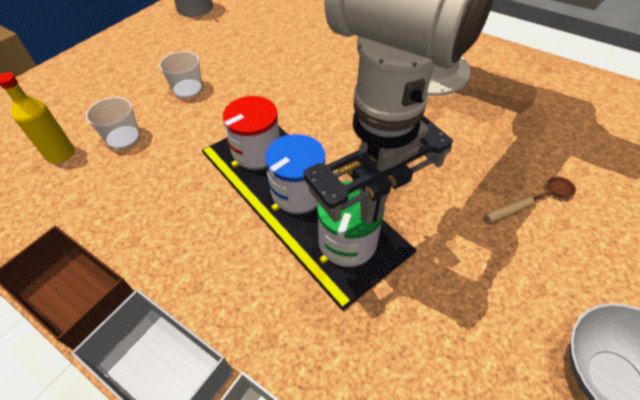

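The stripe is at (344,222) and still follows the finger. The last rows come next, followed by lifting clear and measuring.

```bash
python3 -m inch '[{"xyz":[3.8,-0.2,-0.3],"delta_rot":[0,0,-0.105],"gripper":255},{"xyz":[3.7,-0.6,0],"delta_rot":[0,0,-0.105],"gripper":255},{"xyz":[3.6,-1.0,0],"delta_rot":[0,0,-0.105],"gripper":255},{"xyz":[3.5,-1.4,0],"delta_rot":[0,0,-0.105],"gripper":255},{"xyz":[3.4,-1.7,0],"delta_rot":[0,0,-0.105],"gripper":255}]'
python3 -m inch '[{"xyz":[3.2,-2.1,0],"delta_rot":[0,0,-0.105],"gripper":255},{"xyz":[0,0,0],"delta_rot":[0,0,0],"gripper":255}]'
python3 -m inch '[{"xyz":[0,0,8],"delta_rot":[0,0,0],"gripper":255},{"xyz":[0,0,60],"delta_rot":[0,0,0],"gripper":255},{"xyz":[-50,0,30],"delta_rot":[0,0,0],"gripper":255},{"xyz":[-60,0,0],"delta_rot":[0,0,0],"gripper":255},{"xyz":[-60,0,0],"delta_rot":[0,0,0],"gripper":255}]'
python3 -m inch '[{"xyz":[-60,0,0],"delta_rot":[0,0,0],"gripper":255},{"xyz":[-20,50,0],"delta_rot":[0,0,0],"gripper":255},{"xyz":[0,60,0],"delta_rot":[0,0,0],"gripper":255},{"xyz":[0,60,0],"delta_rot":[0,0,0],"gripper":255},{"xyz":[0,30,0],"delta_rot":[0,0,0],"gripper":255}]'
python3 - <<'E'
from h import *
for n in("top","scene"):
    img=camera(n);i=camera_info(n);cv2.imwrite(f"pics/{n}3.png",img[:,:,::-1])
    for k in HUE: print(n,k,*lid(img,i,k))
    print(strip(img,i))
E
```

```text
clock: 5.62
tool_pos: [0.5768, 0.1387, 0.2065]
ee_rot: [179.8, 0.0, 36.6]
ft_force: [-4.4, -4.5, 9.8]
grip_width: 0.005
grasp_force: 5.0
clock: 5.88
tool_pos: [0.58, 0.1365, 0.2064]
ee_rot: [179.8, 0.0, 30.7]
ft_force: [-3.7, -5.0, 9.2]
grip_width: 0.002
grasp_force: 4.8
clock: 6.5
tool_pos: [0.4078, 0.138, 0.3031]
ee_rot: [180.0, -0.1, 30.8]
ft_force: [-0.2, -0.3, -0.7]
grip_width: 0.003
grasp_force: 0.0
clock: 7.12
tool_pos: [0.3284, 0.3405, 0.3027]
ee_rot: [-180.0, -0.0, 30.9]
ft_force: [-0.5, -0.3, 0.6]
grip_width: 0.005
grasp_force: 0.0
top green [0.55649465 0.10765768] 0.04989973083138466 -20.648021766939944 0.0321399375119714 118
top blue [ 0.51610166 -0.02626251] 0.05017247423529625 -13.443384521827113 0.03152454076817805 129
top red [ 0.47589219 -0.16005085] 0.05037260428071022 -18.701657703507045 0.03223795017331163 118
(np.float32(-16.661827), (np.float32(0.587443), np.float32(-0.048668664)), (0.44282495975494385, 0.013873031362891197))
scene green [0.55847716 0.10847847] 0.05061259865760803 -23.187222320290644 0.030964485690893065 130
scene blue [ 0.51862466 -0.02556188] 0.051558203995227814 -15.262325890217026 0.03143945840106802 85
scene red [ 0.47954354 -0.157593  ] 0.05144096538424492 -23.882122263333684 0.031232970926072027 62
(np.float32(-16.698067), (np.float32(0.5917058), np.float32(-0.028819822)), (0.44569504261016846, 0.01699894666671753))
```

View pics/top3.png

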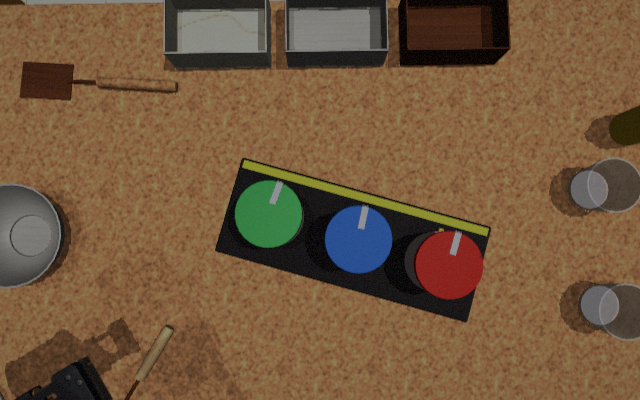

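View pics/scene3.png

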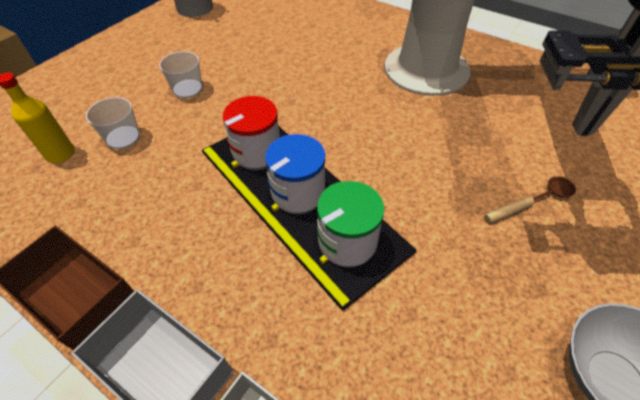

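The green stripe at (276,192) now points nearly to the front but about 4° too far clockwise. A closer look with the wrist camera will settle the correction.

```bash
python3 -m inch '[{"xyz":[36,-46,0],"delta_rot":[0,0,0],"gripper":255},{"xyz":[36,-46,0],"delta_rot":[0,0,0],"gripper":255},{"xyz":[36,-46,0],"delta_rot":[0,0,0],"gripper":255},{"xyz":[36,-46,0],"delta_rot":[0,0,0],"gripper":255},{"xyz":[36,-46,20],"delta_rot":[0,0,0],"gripper":255}]'
python3 -m inch '[{"xyz":[0,0,0],"delta_rot":[0,0,0],"gripper":255},{"xyz":[0,0,0],"delta_rot":[0,0,0],"gripper":255}]'
python3 - <<'E'
from h import *
i=camera_info("wrist");img=camera("wrist");cv2.imwrite("pics/w4.png",img[:,:,::-1])
print(i);np.save("w4.npy",i,allow_pickle=True)
try:
    print(lid(img,i,'green'))
except Exception as e: print(e)
E
```

```text
clock: 7.85
tool_pos: [0.509, 0.1052, 0.3214]
ee_rot: [-179.9, 0.2, 30.7]
ft_force: [0.6, 0.7, -0.2]
grip_width: 0.004
grasp_force: 0.0
clock: 8.1
tool_pos: [0.5086, 0.1075, 0.3223]
ee_rot: [-180.0, 0.0, 30.7]
ft_force: [-1.0, 0.2, -0.3]
grip_width: 0.01
grasp_force: 0.0
{'vertical_fov': 70.80900295514162, 'cx': 316.5064895214718, 'cy': 198.69502600382938, 'pose': array([[ 5.10485721e-01, -8.24729948e-01, -2.43361547e-01,
         5.76957306e-01],
       [-8.59886132e-01, -4.89749563e-01, -1.44018072e-01,
         1.48617339e-01],
       [-4.10194122e-04,  2.82782389e-01, -9.59184003e-01,
         4.04023867e-01],
       [ 0.00000000e+00,  0.00000000e+00,  0.00000000e+00,
         1.00000000e+00]])}
(array([0.55707431, 0.10939994]), 0.05062471330165863, np.float64(-21.430026701644003), np.float64(0.03147528606490408), 347)
```

View pics/w4.png

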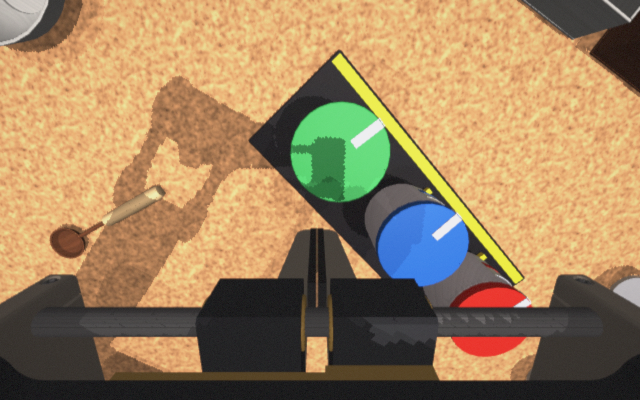

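The wrist view shows the green lid at (340,151) and its stripe running from (353,143) to (382,124), towards the yellow strip. I'll take its axis and the strip direction from this picture.

Run:
```python
from h import *
i=np.load("w4.npy",allow_pickle=True).item()
for n,ii in(("w4",i),("top3",camera_info("top"))):
    img=cv2.cvtColor(cv2.imread(f"pics/{n}.png"),cv2.COLOR_BGR2RGB)
    h,s,v=cv2.split(cv2.cvtColor(img,cv2.COLOR_RGB2HSV))
    c,*r=lid(img,ii,'green')
    b=lid(img,ii,'blue')
    vv,uu=np.nonzero((s<70)&(v>140));Q=ray(np.c_[uu,vv],ii,.118);Q=Q[np.hypot(*(Q-c).T)<.049]
    l=cv2.fitLine(Q.astype(np.float32),cv2.DIST_L2,0,.01,.01).ravel()
    e=b[0]-c
    print(n,r[:2],"axis",np.degrees(np.arctan(l[1]/l[0])),"strip",strip(img,ii),"row",np.degrees(np.arctan2(e[1],e[0]))+90,np.hypot(*e))
```

```text
w4 [0.05062471330165863, np.float64(-21.430026701644003)] axis -21.206745 strip (np.float32(-16.641212), (np.float32(0.59276634), np.float32(-0.032487247)), (0.4482145309448242, 0.016125822439789772)) row -16.62568435067159 0.1395692466873999
top3 [0.04989973083138466, np.float64(-20.648021766939944)] axis -22.107447 strip (np.float32(-16.661827), (np.float32(0.587443), np.float32(-0.048668664)), (0.44282495975494385, 0.013873031362891197)) row -16.784356724394257 0.1398792713611182
```

It needs about +4.6° (anticlockwise). I'll press at 180° again and drag 2.9 mm towards −y.

```bash
python3 -m inch '[{"xyz":[13,0.5,-40],"delta_rot":[0,0,0],"gripper":255},{"xyz":[0,0,-50],"delta_rot":[0,0,0],"gripper":255},{"xyz":[0,0,-15],"delta_rot":[0,0,0],"gripper":255},{"xyz":[0,0,-7],"delta_rot":[0,0,0],"gripper":255},{"xyz":[0,0,0],"delta_rot":[0,0,0],"gripper":255}]'
python3 -m inch '[{"xyz":[0,0,-2.5],"delta_rot":[0,0,0],"gripper":255},{"xyz":[0,0,-1],"delta_rot":[0,0,0],"gripper":255},{"xyz":[0,0,0],"delta_rot":[0,0,0],"gripper":255}]'
```

```text
clock: 8.78
tool_pos: [0.5227, 0.1087, 0.2119]
ee_rot: [179.9, -0.1, 30.8]
ft_force: [0.3, 0.1, 0.6]
grip_width: 0.005
grasp_force: 0.0
clock: 9.15
tool_pos: [0.5224, 0.1083, 0.2075]
ee_rot: [180.0, -0.0, 30.7]
ft_force: [-0.2, -0.8, -0.1]
grip_width: 0.004
grasp_force: 0.0
```

```bash
python3 -m inch '[{"xyz":[0,0,-2],"delta_rot":[0,0,0],"gripper":255},{"xyz":[0,0,-0.8],"delta_rot":[0,0,0],"gripper":255},{"xyz":[0,0,0],"delta_rot":[0,0,0],"gripper":255}]'
```

```text
clock: 9.52
tool_pos: [0.5226, 0.1083, 0.2065]
ee_rot: [180.0, -0.0, 30.8]
ft_force: [-5.7, -0.2, 12.4]
grip_width: 0.007
grasp_force: 6.2
```

```bash
python3 -m inch '[{"xyz":[0,-1,0],"delta_rot":[0,0,0.027],"gripper":255},{"xyz":[0.1,-1,0],"delta_rot":[0,0,0.027],"gripper":255},{"xyz":[0.1,-0.9,0],"delta_rot":[0,0,0.027],"gripper":255},{"xyz":[0,0,0],"delta_rot":[0,0,0],"gripper":255}]'
python3 -m inch '[{"xyz":[0,0,8],"delta_rot":[0,0,0],"gripper":255},{"xyz":[0,0,50],"delta_rot":[0,0,0],"gripper":255},{"xyz":[-13,0,55],"delta_rot":[0,0,0],"gripper":255},{"xyz":[0,0,6],"delta_rot":[0,0,0],"gripper":255},{"xyz":[0,0,0],"delta_rot":[0,0,0],"gripper":255}]'
cat > m.py <<'E'
from h import *
for n in("wrist","top"):
    ii=camera_info(n);img=camera(n);cv2.imwrite(f"pics/{n}5.png",img[:,:,::-1])
    h,s,v=cv2.split(cv2.cvtColor(img,cv2.COLOR_RGB2HSV))
    for k in('green','blue','red'):
      try:
        c,*r=lid(img,ii,k)
        vv,uu=np.nonzero((s<70)&(v>140));Q=ray(np.c_[uu,vv],ii,.118);Q=Q[np.hypot(*(Q-c).T)<.049]
        l=cv2.fitLine(Q.astype(np.float32),cv2.DIST_L2,0,.01,.01).ravel()
        print(n,k,c,r,"axis",np.degrees(np.arctan(l[1]/l[0])))
      except Exception as e: print(n,k,e)
E
python3 m.py
```

```text
clock: 10.02
tool_pos: [0.5228, 0.1054, 0.2064]
ee_rot: [180.0, -0.0, 35.4]
ft_force: [-5.3, -0.5, 12.0]
grip_width: 0.006
grasp_force: 6.2
clock: 10.65
tool_pos: [0.5095, 0.1054, 0.3232]
ee_rot: [180.0, -0.0, 35.4]
ft_force: [-0.3, 0.8, -0.9]
grip_width: 0.005
grasp_force: 0.0
wrist green [0.55718255 0.10936705] [0.05068022385239601, np.float64(-16.655338156879782), np.float64(0.03132704285228651), 343] axis -16.41569
wrist blue [ 0.51741105 -0.02414968] [0.050894033163785934, np.float64(-14.945226766032123), np.float64(0.031635238540039676), 245] axis -12.92946
wrist red OpenCV(4.12.0) /io/opencv/modules/imgproc/src/linefit.cpp:50: error: (-215:Assertion failed) count > 0 in function 'fitLine2D_wods'

top green OpenCV(4.12.0) /io/opencv/modules/imgproc/src/linefit.cpp:50: error: (-215:Assertion failed) count > 0 in function 'fitLine2D_wods'

top blue [ 0.51625425 -0.0265025 ] [0.04981859400868416, np.float64(-13.100771973569081), np.float64(0.0328042208670423), 71] axis -15.0273285
top red [ 0.47630182 -0.16029212] [0.05016925185918808, np.float64(-17.619588790619467), np.float64(0.03299907097358509), 50] axis -18.987366h.py:22: RuntimeWarning: Mean of empty slice.
  d=Q.mean(0)-ctr
  ret = um.true_divide(
```

The green stripe is now at −16.5° against a front direction of −16.65°. Red and blue are unchanged, and the tool is well above the lid.

```bash
python3 -c "
from station import arm
print(arm.hand_in())"
```

```text
the job is handed in; nothing more can be done
None
```

The green canister's label now faces the tray's front to within about 0.3° by the last wrist picture. The red and blue canisters were left as they were, and the job was handed in at about 11 s with the robot clear.

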